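# Packing two hinges with a separator between them

### The job

The two folded hinges must not rub together in the drawer: take the thin plywood separator off its sloping rest and lay it flat, centred and squared up, on the hinge in the green-floored drawer. Then lay the hinge that is on the bench flat on the separator, centred and squared up likewise. Set both down gently rather than dropping them, and leave the lower hinge and the other ironmongery in the drawer where they lie.

Things in the scene. Friction and masses are not known exactly. Their poses are not given: they have to be found in the camera images.
- separator: plain plywood sheet 120 x 62 x 6 mm (x, y, z), 35 g. Origin: centre of its underside; z is its upper face's normal. At the start it lies on the sloping rest, 28 degrees from level, x pointing up the slope, face looking up and back to the robot; its long edges overhang the slope by 13 mm each side, so it can be gripped across y (62 mm) along the face's normal
- rest: fixed wooden sloping rest on the bench, left or right of the drawer: a slope 36 mm wide and 134 mm long, rising at 28 degrees towards the rest's +x, with a lip 4 mm high at its lower end, above a foot 140 x 90 x 10 mm. Origin: centre of the foot's underside. The middle of the slope's surface is 70 mm above the origin
- lower_hinge: lower hinge, lying in the drawer: folded steel parliament hinge, T-shaped from above, 100 x 44 x 10 mm (x, y, z), 260 g, flat faces. Flange 100 mm along x at y = -22 to -4 mm; stem 44 mm along x at y = -4 to 22 mm, ending in the round knuckle. Origin: centre of the 100 x 44 mm outline, on the underside; z up. Grip it across y (44 mm) at x = 0
- upper_hinge: hinge to go on top, on the bench across the drawer from the rest: folded steel parliament hinge, T-shaped from above, 100 x 44 x 10 mm (x, y, z), 260 g, flat faces. Flange 100 mm along x at y = -22 to -4 mm; stem 44 mm along x at y = -4 to 22 mm, ending in the round knuckle. Origin: centre of the 100 x 44 mm outline, on the underside; z up. Grip it across y (44 mm) at x = 0
- drawer: fixed open wooden drawer, outside 360 x 240 x 55 mm (x, y, z), walls 10 mm, floor painted green with its upper face 8 mm above the bench. Origin: centre of the underside; a small knob on its -x end
- bolt_a: galvanised coach bolt with a square nut, 98 mm long along its y, 22 mm high, in the far end of the drawer; leave alone. Origin: underside, mid length
- bolt_b: a second such coach bolt, beside the first; leave alone
- gate_handle: grey cast aluminium bow handle, 120 mm along y, 26 mm wide, 32 mm high, in the near end of the drawer; leave alone. Origin: underside centre
- cupboard_turn: small brass cupboard turn, plate 26 x 40 mm, 20 mm high, in the near end of the drawer; leave alone. Origin: underside centre
Mind the look-alikes: they are no part of the job. Leave any orange or pink look-alike of the upper_hinge alone.

How it is judged:
On the way:
1. the separator lies flat, centred and squared up on the lower hinge, let go and at rest, before the second hinge is laid on it (x of separator in the frame of lower_hinge between -0.012 and 0.012 m and y of separator in the frame of lower_hinge between -0.012 and 0.012 m and z of separator in the frame of lower_hinge between 0.0075 and 0.0135 m and angle between the z axis of separator and the z axis of lower_hinge, either way round below 0.08 rad and angle between the x axis of separator and the x axis of lower_hinge, either way round below 0.2 rad and linear speed of separator below 0.02 m/s and contact force between the fingers and separator below 0.05 N and horizontal distance between upper_hinge and separator above 0.05 m), for 0.2 s.
At the end, for the whole second after the job is handed in: Separator flat on the lower hinge, second hinge flat on the separator, each centred on the one below within 12 mm along both axes, squared up within 0.2 rad (half turns count), level within 0.08 rad; all released and at rest; lower hinge within 15 mm of its start (x of separator in the frame of lower_hinge between -0.012 and 0.012 m and y of separator in the frame of lower_hinge between -0.012 and 0.012 m and z of separator in the frame of lower_hinge between 0.0075 and 0.0135 m and angle between the z axis of separator and the z axis of lower_hinge, either way round below 0.08 rad and angle between the x axis of separator and the x axis of lower_hinge, either way round below 0.2 rad and linear speed of each of separator, upper_hinge below 0.02 m/s and contact force between the fingers and separator below 0.05 N and x of upper_hinge in the frame of separator between -0.012 and 0.012 m and y of upper_hinge in the frame of separator between -0.012 and 0.012 m and z of upper_hinge in the frame of separator between 0.0035 and 0.0095 m and angle between the z axis of upper_hinge and the z axis of separator, either way round below 0.08 rad and angle between the x axis of upper_hinge and the x axis of separator, either way round below 0.2 rad and contact force between the fingers and upper_hinge below 0.05 N and distance of lower_hinge from where it was at the start of the episode below 0.015 m); the robot touches nothing.
It fails at once if a bystander in the drawer is moved by more than 15 mm (distance of any of bolt_a, bolt_b, gate_handle, cupboard_turn from where it was at the start of the episode above 0.015 m).
It fails at once if the lower hinge is moved by more than 15 mm (distance of lower_hinge from where it was at the start of the episode above 0.015 m).
It fails at once if the separator is dropped (falls free, faster than 0.5 m/s, about 13 mm) (linear speed of separator above 0.5 m/s and contact force between the fingers and separator below 0.05 N).
It fails at once if the second hinge is dropped (falls free, faster than 0.5 m/s, about 13 mm) (linear speed of upper_hinge above 0.5 m/s and contact force between the fingers and upper_hinge below 0.05 N).
It also fails if it takes over 72 s, if anything falls off the work surface, if the arm or the gripper's body presses on something with over 40 N, if the wrist force passes 120 N, or if a joint passes its speed limit or range.

### The arm

A 7-joint arm with a two-finger parallel gripper is mounted at the origin on the work surface. World frame = base frame: x ahead of the robot, y to its left, z up, the work surface at z = 0. Lengths are in m, angles in rad, forces in N, time in s.
With the tool pointing down it reaches from about 0.4 to 0.85 m from the base axis. Payload 4.4 kg.
Tool frame: the origin (TCP) lies at the very end of the fingers, on their centre line; the grasp point (between the pads) lies 19 mm behind it (bot.grip_point_offset is the distance from the TCP to the grasp point, in m); z points along the fingers, y is the line along which they close (so a half turn about z gives the same grasp; the last joint's range is limited). The gripper opens to 94 mm and grips with 3 to 60 N. Pads are 16 mm wide; open, the fingers measure 119 mm over their backs; the gripper's body (75 mm by 177 mm) begins 78 mm behind the grasp point.
Start: joints at [1.112, 0.628, 0.038, 1.517, -0.027, 0.996, -0.02], TCP at [0.249, -0.6, 0.184] pointing down, gripper open.
Joint ranges: [-3.06, 3.06], [-0.37, 2.12], [-1.25, 1.32], [0.18, 2.47], [-1.1, 4.24], [0.23, 1.98], [-2.94, 2.94]. Speed limits (rad/s): [2.57, 2.57, 3.14, 3.14, 3.14, 3.14, 3.14].

### API

Orientations are given as a unit quaternion [w, x, y, z].
In Python, from station import bot, fingers, cams, monitor gives the robot as it stands. The module is installed in compiled form; this text tells all that it offers. Calls block until the motion is done:
- bot.move_to(position, orientation): joint-space move of the TCP to a pose.
- bot.line_to(position, frame=None, vel=0.15): straight line of the TCP; frame=None keeps the orientation; vel is the mean speed in m/s.
- bot.set_joints(angles): joint-space move.
- fingers.let_go() and fingers.grab(grip_force=None): open the fingers fully, or close them until they stop; grip_force is the grip in N (None keeps the last).
- bot.pause(seconds).
- bot.ik(position, orientation): joint angles nearest the present ones, or None.
- cams.camera(name): name is "scene" or "top" or "wrist"; returns a dict with "color" (400x640x3 uint8, red, green, blue), "fx", "fy", "cx", "cy" (pixels), "D" ([k1, k2, p1, p2, k3] as OpenCV has them; the pictures are not rectified), "position" and "orientation" of the camera in the world. Camera axes: x right, y up, looking along -z (the intrinsics and any distortion apply to the point x, -y, -z); pixel columns grow to the right and rows downward; lengths in m; the calibration is good to about 2 mm. A picture is of the moment at which its call begins. There is no depth.
A pose or a line that the arm cannot do raises bot.IKError and nothing moves.
- bot.hand_in(): hands the job in; it is judged then, once.
Readings, each from a call of its own:
- monitor.read_time(): time.
- monitor.read_joint_positions(): joint angles.
- monitor.read_joint_velocities(): joint speeds.
- monitor.read_effort(): joint torques, N m.
- monitor.read_tcp_pos(): TCP position.
- monitor.read_orientation(): TCP orientation.
- monitor.read_wrist_force(): force on the tool from outside, world axes, zero at the start.
- monitor.read_wrist_torque(): the same for the moment, N m.
- monitor.read_width(): opening from 0.0 (shut) to 1.0 (fully open).
- monitor.read_grasp_force(): force on a finger pad.
Only numpy, scipy, OpenCV 4.12 (cv2) and the standard library are available. Lean on these libraries where they do the work, as an engineer would, in place of code of your own. Each camera call takes 0.05 s, during which the arm holds its last target. There are 200 camera calls.

## Working session

There is one attempt and no reset: what is moved stays moved. The work goes in short steps, each a Python script; the robot and the scene stay as the last script left them, time stands still between calls to the robot, and variables do not carry over. Pictures are saved under pics/ and viewed, at most 12 in all, crops included, and the job is handed in when it is done.

```bash
mkdir -p pics
cat > h.py <<'E'
import numpy as np, cv2
from scipy.spatial.transform import Rotation as R
from station import bot, fingers, cams, monitor
def rot(q): return R.from_quat([q[1],q[2],q[3],q[0]])
def quat(r):
    q=r.as_quat(); return [q[3],q[0],q[1],q[2]]
def snap(n,f):
    c=cams.camera(n); cv2.imwrite('pics/'+f,c['color'][:,:,::-1]); 
    import pickle; pickle.dump(c,open('pics/'+f+'.pkl','wb')); return c
def K(c): return np.array([[c['fx'],0,c['cx']],[0,c['fy'],c['cy']],[0,0,1.]])
def px(c,uv,z):
    u=cv2.undistortPoints(np.array(uv,float).reshape(-1,1,2),K(c),np.array(c['D'],float)).reshape(-1,2)
    d=rot(c['orientation']).apply(np.c_[u[:,0],-u[:,1],-np.ones(len(u))])
    p=np.array(c['position']); return p+d*((np.asarray(z)-p[2])/d[:,2])[:,None]
def proj(c,P):
    q=rot(c['orientation']).inv().apply(np.atleast_2d(P)-np.array(c['position']))
    q=q*[1,-1,-1]
    return cv2.projectPoints(q.reshape(-1,1,3),np.zeros(3),np.zeros(3),K(c),np.array(c['D'],float))[0].reshape(-1,2)
E
python3 - <<'E'
from h import *
for n in('top','scene'):
    c=snap(n,n+'0.png'); print(n,c['position'],c['orientation'],c['fx'],c['D'])
E
```

```text
top [0.46881099 0.10961267 1.24591457] [-0.69807694 -0.0337157   0.02450088  0.71480874] 415.975543111082 [0.02237272 0.         0.         0.         0.        ]
scene [1.48324381 0.37711653 0.84922337] [0.53311208 0.25724696 0.34046996 0.73054481] 461.30887568080846 [-0.1345135  0.         0.         0.         0.       ]
```

View pics/top0.png

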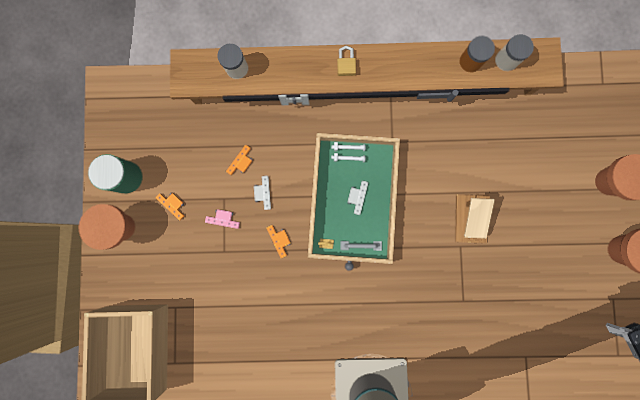

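View pics/scene0.png

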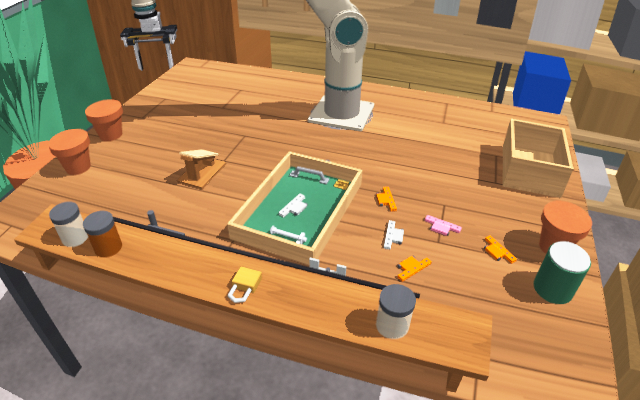

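The top view shows the rest and separator at about (479,218), the lower hinge at (358,197) and the upper grey hinge at (263,192), with orange and pink look-alikes around it. I'll look closer with the wrist camera.

Run:
```python
from h import *
import pickle
c=pickle.load(open('pics/top0.png.pkl','rb'))
print(px(c,[[479,218],[358,197],[263,192],[354,198]],[.075,.018,.01,.01]).round(3))
c=snap('wrist','w0.png');T=rot(monitor.read_orientation())
print('cam in tool',T.inv().apply(np.array(c['position'])-monitor.read_tcp_pos()),(T.inv()*rot(c['orientation'])).as_matrix().round(3),c['fx'],c['D'],monitor.read_orientation())
p=px(pickle.load(open('pics/top0.png.pkl','rb')),[[479,218],[358,197],[263,192]],[.075,.018,.01])
fx=lambda a:quat(R.from_euler('z',a)*R.from_euler('x',np.pi))
for i,z in zip((0,1,2),(.3,.25,.25)):
  for a in (np.pi/2,-np.pi/2,0,np.pi): print(i,a,bot.ik([p[i,0],p[i,1],z],fx(a)))
```

```text
[[ 0.499 -0.31   0.075]
 [ 0.571  0.021  0.018]
 [ 0.593  0.303  0.01 ]
 [ 0.569  0.032  0.01 ]]
cam in tool [ 0.07901551 -0.00100861 -0.20041455] [[ 0.     0.963  0.268]
 [ 1.    -0.     0.   ]
 [ 0.     0.268 -0.963]] 280.86502770527676 [-0.03824898  0.          0.          0.          0.        ] [-6.54516129e-04  9.80779470e-01  1.95118378e-01 -1.43545615e-04]
0 1.5707963267948966 [ 0.69708082  0.44360052 -0.29195459  1.52656783  0.13340433  1.19103861
  0.38230758]
0 -1.5707963267948966 [ 0.15175709  0.47886734  0.56882097  1.54309869 -0.26967102  1.19878355
 -2.37360061]
0 0 [ 0.42483253  0.43394614  0.12873123  1.53498324 -0.05849723  1.17643209
 -1.00655256]
0 3.141592653589793 [ 0.95912581  0.50956109 -0.72916404  1.51878904  0.3498658   1.24729108
  1.75207481]
1 1.5707963267948966 [ 0.18389122  0.46941441 -0.4087566   1.64783668  0.20674645  1.0672846
 -0.28560886]
1 -1.5707963267948966 [ 0.54325301  0.6327376  -1.05864375  1.63800094  0.58096743  1.22037266
  2.50117152]
1 0 [-0.05438789  0.4454652  -0.04656383  1.6549642   0.0232349   1.04170243
 -1.67893895]
1 3.141592653589793 [ 0.39426281  0.5338864  -0.75743022  1.64186903  0.39764947  1.12635542
  1.10318477]
2 1.5707963267948966 [-0.1564802   0.66853271 -0.66777643  1.36625699  0.41667529  1.24806516
 -0.8501207 ]
2 -1.5707963267948966 [ 0.00517829  0.78722744 -1.05993998  1.36100081  0.68109086  1.37783413
  2.0929188 ]
2 0 [-0.37327787  0.60707965 -0.25260646  1.37377914  0.15481996  1.1800133
 -2.21235854]
2 3.141592653589793 [-0.01923412  0.76123629 -0.98985387  1.36176625  0.63247986  1.34887476
  0.55739014]
```

```bash
cat >> h.py <<'E'
down=lambda a:quat(R.from_euler('z',a)*R.from_euler('x',np.pi))
E
python3 - <<'E'
from h import *
t=monitor.read_time()
ims=[]
for n,p,a in(('ws',[.48,-.31,.24],np.pi),('wl',[.57,.021,.17],np.pi/2),('wu',[.593,.303,.13],0)):
    bot.move_to(p,down(a)); bot.pause(.2); c=snap('wrist',n+'.png')
    print(n,monitor.read_tcp_pos().round(4) if hasattr(monitor.read_tcp_pos(),'round') else monitor.read_tcp_pos(),monitor.read_time())
    ims.append(c['color'][:,:,::-1])
cv2.imwrite('pics/all.png',np.vstack([np.hstack(ims[:2]),np.hstack([ims[2],ims[2]*0])])[::1,::1])
im=cv2.resize(cv2.imread('pics/all.png'),(800,500),interpolation=cv2.INTER_AREA); cv2.imwrite('pics/all_s.png',im)
E
```

```text
ws [ 0.4796 -0.3105  0.2398] 1.9333
wl [0.57   0.0204 0.17  ] 3.925
wu [0.5934 0.3022 0.1302] 5.6833
```

View pics/all_s.png

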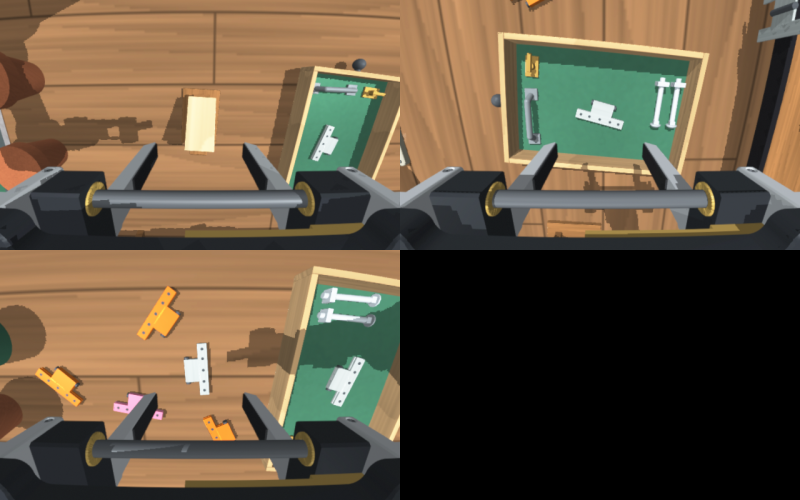

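Run:
```python
import cv2,numpy as np
def crop(f,u,v,w,h,s,step=10):
    im=cv2.imread('pics/'+f)[v:v+h,u:u+w]; im=cv2.resize(im,None,fx=s,fy=s,interpolation=cv2.INTER_CUBIC)
    for k in range(0,w,step): cv2.line(im,(k*s,0),(k*s,6),(0,0,255),1); cv2.putText(im,str(u+k),(k*s+2,18),0,.33,(0,0,255),1)
    for k in range(0,h,step): cv2.line(im,(0,k*s),(6,k*s),(0,0,255),1); cv2.putText(im,str(v+k),(8,k*s+4),0,.33,(0,0,255),1)
    return im
cv2.imwrite('pics/h.png',np.hstack([crop('wl.png',270,140,100,100,4),crop('wu.png',270,140,100,100,4)]))
cv2.imwrite('pics/s.png',crop('ws.png',270,130,120,120,5))
```

```text
(no output)
```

View pics/h.png

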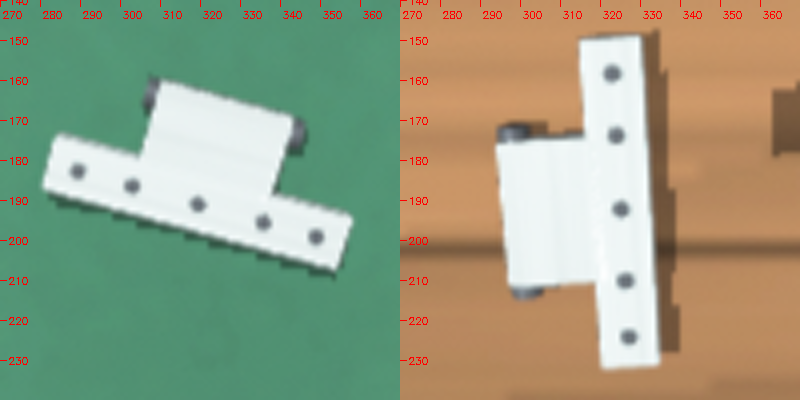

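View pics/s.png

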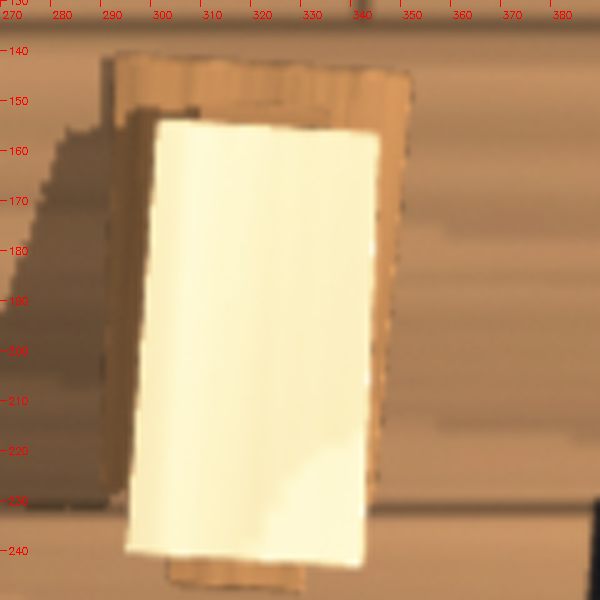

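Lower hinge: flange corners are at about (284,173), (280,187), (354,208) and (358,194), with the stem up. Upper hinge: the stem points left, and the flange runs (315,150) to (335,231). Sheet corners: (301,154), (346,157), (342,244) and (295,240), with the high end at the bottom. Next I'll fit the poses.

```bash
cat > fit.py <<'E'
from h import *
import pickle
from scipy.optimize import least_squares
ld=lambda f:pickle.load(open('pics/'+f+'.png.pkl','rb'))
def hinge(c,uv,P,z):
    P=np.array(P)/1e3; best=None
    for a0 in np.arange(4)*np.pi/2:
        g=px(c,[uv[0]],z)[0]
        f=lambda s:(proj(c,np.c_[R.from_euler('z',s[2]).apply(np.c_[P,np.zeros(len(P))])[:,:2]+s[:2],np.full(len(P),z)])-uv).ravel()
        r=least_squares(f,[g[0],g[1],a0])
        if best is None or r.cost<best.cost:best=r
    return best.x,np.sqrt(2*best.cost/len(P))
P=[(-50,-4),(-50,-22),(50,-22),(50,-4),(-22,-4),(22,-4)]
if __name__=='__main__':
    L=hinge(ld('wl'),np.array([(284.2,173.5),(280.5,187),(354,208),(358,194),(305.2,179.2),(338.2,188.2)]),P,.018)
    U=hinge(ld('wu'),np.array([(320.2,232),(335,231.2),(330.2,148.8),(314.75,149.8),(319.2,210.5),(316,174)]),P,.010)
    print('L',L,'U',U)
    c=ld('ws');uv=np.array([(301.4,153.8),(345.8,156.8),(342.4,243.6),(295,240.2)])
    # image top-left = low end, left = -y... (a=pi: image right = world +y)
    S=np.array([(-60,-31,6),(-60,31,6),(60,31,6),(60,-31,6)])/1e3
    for w in (0,2000):
        def f(s):
            Rm=R.from_euler('z',s[3])*R.from_euler('y',-np.radians(28))
            return np.r_[(proj(c,Rm.apply(S)+s[:3])-uv).ravel(),w*(s[2]-.0667)]
        r=least_squares(f,[.5,-.31,.07,0]);print('S',w,r.x.round(4),np.sqrt(2*r.cost/4),r.fun.round(1))
E
python3 fit.py
```

```text
L (array([0.57426502, 0.02738864, 6.00149954]), np.float64(0.5655999553214462)) U (array([0.5923461 , 0.30954148, 0.06616517]), np.float64(0.2682239233067944))
S 0 [ 0.5015 -0.3074  0.0693 -0.0674] 0.20218921342016585 [ 0.1  0.   0.1 -0.  -0.  -0.3 -0.1  0.3  0. ]
S 2000 [ 0.5022 -0.3074  0.0667 -0.0673] 0.40146439901285713 [ 0.2  0.3 -0.1  0.3 -0.2 -0.6  0.1 -0.   0.1]
```

```bash
cat >> h.py <<'E'
Lp=np.array([.5743,.0274]);Ly=-.2817
Up=np.array([.5923,.3095]);Uy=.0662
Sp=np.array([.5018,-.3074,.0680]);SR=R.from_euler('z',-.0673)*R.from_euler('y',-np.radians(28)); n=SR.apply([0,0,1])
E
cat > a.py <<'E'
from h import *
import sys
for flip in (0,np.pi):
    q=quat(SR*R.from_euler('z',flip)*R.from_euler('x',np.pi))
    for nm,p,o in(('app',Sp+.09*n,q),('gr',Sp-.007*n,q),('mid',[.52,-.25,.3],down(Ly+flip)),('pl0',[*Lp,.15],down(Ly+flip)),('pl',[*Lp,.011],down(Ly+flip))):
        j=bot.ik(p,o); print(flip,nm,None if j is None else np.round(j,2))
E
python3 a.py
```

```text
0 app [ 1.47  0.64 -1.07  2.25  1.3   0.31 -2.23]
0 gr [ 1.35  0.9  -1.05  2.22  1.82  0.48 -2.68]
0 mid [ 0.17  0.43  0.35  1.57 -0.16  1.17 -1.3 ]
0 pl0 [-0.23  0.57  0.2   1.77 -0.15  0.82 -1.81]
0 pl [-0.18  0.77  0.13  1.87 -0.18  0.52 -1.78]
3.141592653589793 app [ 1.47  0.64 -1.07  2.25  1.3   0.31  0.92]
3.141592653589793 gr [ 1.25  0.8  -0.86  2.22  1.94  0.32  0.3 ]
3.141592653589793 mid [ 0.78  0.46 -0.59  1.55  0.27  1.21  1.43]
3.141592653589793 pl0 [ 0.33  0.64 -0.68  1.76  0.49  0.92  0.73]
3.141592653589793 pl [ 0.27  0.83 -0.59  1.85  0.72  0.68  0.54]
```

```bash
cat > b.py <<'E'
from h import *
q=quat(SR*R.from_euler('z',np.pi)*R.from_euler('x',np.pi))
bot.line_to([.57,.25,.25],vel=.3)
bot.move_to([.50,-.25,.3],down(-.07+np.pi))
bot.move_to(Sp+.08*n,q)
bot.line_to(Sp-.007*n,vel=.1)
print(monitor.read_tcp_pos()-(Sp-.007*n))
f0=np.array(monitor.read_wrist_force())
fingers.grab(15); print(monitor.read_width(),monitor.read_grasp_force(),f0,monitor.read_wrist_force())
bot.line_to(Sp+.06*n,vel=.08)
print(monitor.read_width(),monitor.read_grasp_force(),monitor.read_time())
snap('wrist','g.png')
E
python3 b.py
```

```text
[ 2.46725013e-04 -9.85762598e-05  5.44657444e-04]
0.006168778775049421 0.0 [ 0.03114348  0.61148621 -0.41657384] [-0.31277729 -0.84878151  0.36605527]
0.002104807794831978 0.0 13.8833
```

View pics/g.png

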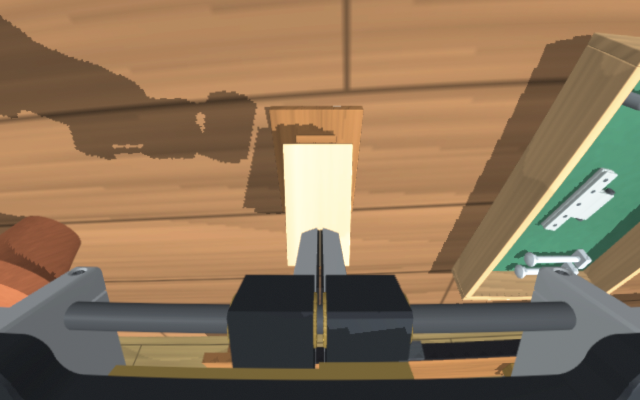

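The fingers shut on nothing. The sheet is still on the rest, with corners at about (284,144), (352,144), (350,265) and (288,266). I'll refit it with full 6-DOF from this view.

```bash
cat > f2.py <<'E'
from fit import *
S=np.array([(-60,-31,6),(-60,31,6),(60,31,6),(60,-31,6)])/1e3
def pose(f,uv):
    c=ld(f);o=rot(c['orientation'])
    r=least_squares(lambda s:(proj(c,(R.from_rotvec(s[3:])*SR).apply(S)+s[:3])-uv).ravel(),[*Sp,0,0,0])
    M=R.from_rotvec(r.x[3:])*SR
    r2=least_squares(lambda s:(proj(c,(R.from_euler('z',s[3])*R.from_euler('y',-np.radians(28))).apply(S)+s[:3])-uv).ravel(),[*Sp,0])
    print(f,r.x[:3].round(4),M.as_euler('ZYX',degrees=True).round(1),r.cost,'| 28deg:',r2.x.round(4),r2.cost,r2.fun.round(1))
pose('ws',np.array([(301.4,153.8),(345.8,156.8),(342.4,243.6),(295,240.2)]))
pose('g',np.array([(284,144),(352,144),(350,265),(288,266)]))
print(proj(ld('g'),SR.apply(S)+Sp).round(0).tolist())
c=ld('g');print(c['position'],rot(c['orientation']).as_matrix().round(2),monitor.read_tcp_pos(),rot(monitor.read_orientation()).as_matrix().round(2),n, proj(c,[monitor.read_tcp_pos()]))
im=cv2.imread('pics/g.png')[120:300,240:400];cv2.imwrite('pics/gc.png',cv2.resize(im,None,fx=3,fy=3,interpolation=2))
E
python3 f2.py
```

```text
ws [ 0.5015 -0.3074  0.0694] [ -3.8 -28.   -0.6] 0.07529554334858249 | 28deg: [ 0.5015 -0.3074  0.0693 -0.0674] 0.08176095604693934 [ 0.1  0.   0.1 -0.  -0.  -0.3 -0.1  0.3]
g [ 0.5036 -0.3074  0.0662] [ -3.4 -30.9  -1.5] 0.11340346018814755 | 28deg: [ 0.502  -0.3072  0.0684 -0.0595] 0.8771670469274062 [-0.8  0.4  0.8 -0.1 -0.2  0.2  0.2 -0.5]
[[283.0, 144.0], [353.0, 144.0], [349.0, 265.0], [288.0, 265.0]]
[ 0.31058048 -0.29342004  0.26114777] [[ 0.07 -0.72 -0.69]
 [ 1.    0.05  0.05]
 [ 0.   -0.69  0.72]] [ 0.47370087 -0.30541812  0.12076903] [[-0.88  0.07  0.47]
 [ 0.06  1.   -0.03]
 [-0.47  0.   -0.88]] [-0.46840878  0.03157159  0.88294759] [[318.13379275 228.7523195 ]]
```

View pics/gc.png

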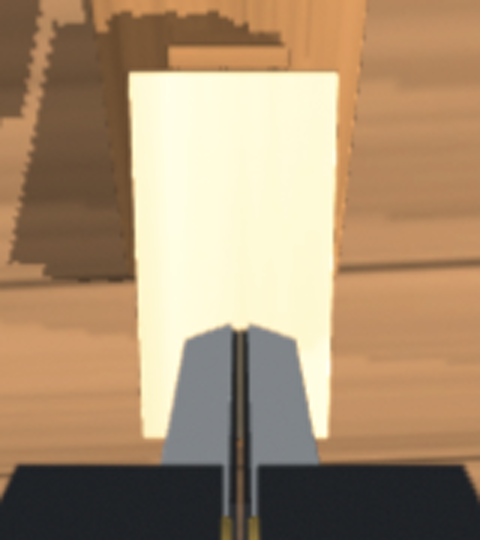

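```bash
cat > d.py <<'E'
from h import *
fingers.let_go(); print(monitor.read_width())
bot.line_to(Sp-.007*n,vel=.1); bot.pause(.2)
print(monitor.read_tcp_pos()-(Sp-.007*n),monitor.read_wrist_force(),monitor.read_width(),monitor.read_time())
a=snap('wrist','d1.png')['color'];b=snap('scene','d2.png')['color']
m=np.hstack([cv2.resize(a[100:400,160:480],(480,450)),cv2.resize(b[120:220,140:211],(320,450),interpolation=2)])
cv2.imwrite('pics/d.png',m[:,:,::-1])
E
python3 d.py
```

```text
0.9982862434661465
[-5.90924311e-05 -3.57422186e-04  5.99816845e-04] [0.1464047  0.41084116 0.34582575] 0.996478939266239 16.4
```

View pics/d.png

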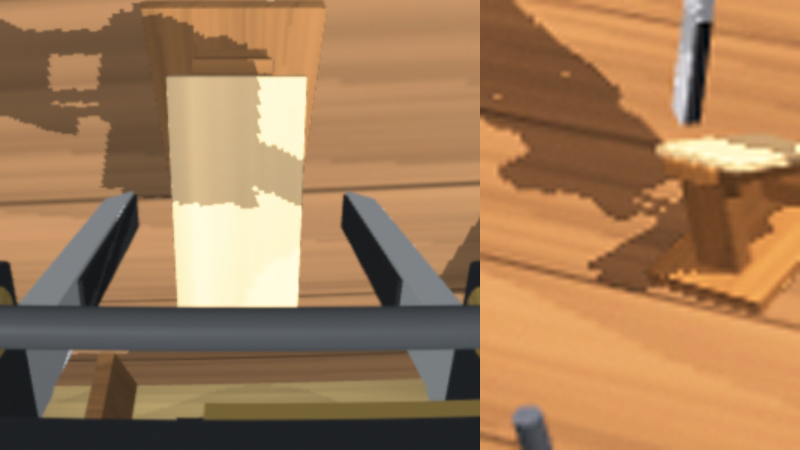

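```bash
cat > e.py <<'E'
from fit import *
S=np.array([(-60,-31,6),(-60,31,6),(60,31,6),(60,-31,6)])/1e3
t=monitor.read_tcp_pos(); print(t,rot(monitor.read_orientation()).as_matrix().round(3))
for f in('d1','d2','top0'):
    c=ld(f);print(f,'tcp',proj(c,[t]).round(1),'sheet',proj(c,SR.apply(S)+Sp).round(0).tolist(),np.round(c['position'],3))
E
python3 e.py
```

```text
[ 0.5050203  -0.30793563  0.06225748] [[-0.881  0.067  0.469]
 [ 0.059  0.998 -0.032]
 [-0.47  -0.001 -0.883]]
d1 tcp [[318.1 228.7]] sheet [[272.0, 151.0], [365.0, 151.0], [358.0, 306.0], [279.0, 306.0]] [ 0.342 -0.296  0.203]
d2 tcp [[198.7 157.3]] sheet [[202.0, 150.0], [218.0, 154.0], [197.0, 157.0], [179.0, 153.0]] [1.483 0.377 0.849]
top0 tcp [[476.4 216. ]] sheet [[485.0, 237.0], [463.0, 236.0], [470.0, 198.0], [493.0, 199.0]] [0.469 0.11  1.246]
```

In the scene view, at about (187,147), the visible finger ends roughly 20 mm above the sheet. The inter-finger gap in the wrist picture (137 px) agrees, so the real fingertips are about 20 mm short of the stated TCP. I'll go 20 mm deeper, which is safe under either hypothesis, and grip again.

```bash
cat > g.py <<'E'
from h import *
print(bot.grip_point_offset)
bot.line_to(Sp-.027*n,vel=.08); print(monitor.read_wrist_force())
fingers.grab(15); w=monitor.read_width();print(w,w*.094,monitor.read_grasp_force(),monitor.read_wrist_force(),monitor.read_time())
if w<.4: raise SystemExit
bot.line_to(Sp+.04*n,vel=.08)
print(monitor.read_width(),monitor.read_grasp_force(),monitor.read_time())
snap('wrist','g2.png');snap('scene','g2s.png')
E
python3 g.py
```

```text
0.0188
[-0.64803796 -0.47840004  0.13529752]
0.6574106133300975 0.06179659765302917 14.986465126276016 [-1.53710635 -0.21859039  1.71117308] 17.5
0.652928416033239 14.9888277053833 18.4833
```

```bash
cat > m.py <<'E'
from fit import *
q=down(Ly+np.pi)
p=monitor.read_tcp_pos(); bot.line_to([p[0],p[1],p[2]+.12],vel=.25)
bot.move_to([.52,-.2,.25],q); bot.move_to([*Lp,.10],q); bot.pause(.3)
print(monitor.read_time(),monitor.read_width(),monitor.read_wrist_force(),bot.ik([*Lp,-.012],q),monitor.read_tcp_pos())
c=snap('wrist','m.png');T=rot(monitor.read_orientation());t=monitor.read_tcp_pos()
S=np.array([(-60,-31,6),(-60,31,6),(60,31,6),(60,-31,6)])/1e3
print('expected',proj(c,R.from_euler('z',Ly).apply(S)+t+[0,0,.027]).round(1).tolist())
hsv=cv2.cvtColor(c['color'],cv2.COLOR_RGB2HSV); print(hsv[200:203,318:321].reshape(-1,3)[0])
im=cv2.resize(c['color'],(800,500),interpolation=2);cv2.imwrite('pics/mv.png',im[:,:,::-1])
E
python3 m.py
```

```text
21.7583 0.6553408536179528 [ 1.41411233 -0.70893627  0.40475445] [ 0.35264467  0.92033918 -0.74174319  1.85764273  0.91365013  0.74646174
  0.3746412 ] [0.57466325 0.02630797 0.10044526]
expected [[265.6, 154.5], [370.0, 154.3], [361.7, 324.0], [274.9, 324.1]]
[ 24  60 252]
```

View pics/mv.png

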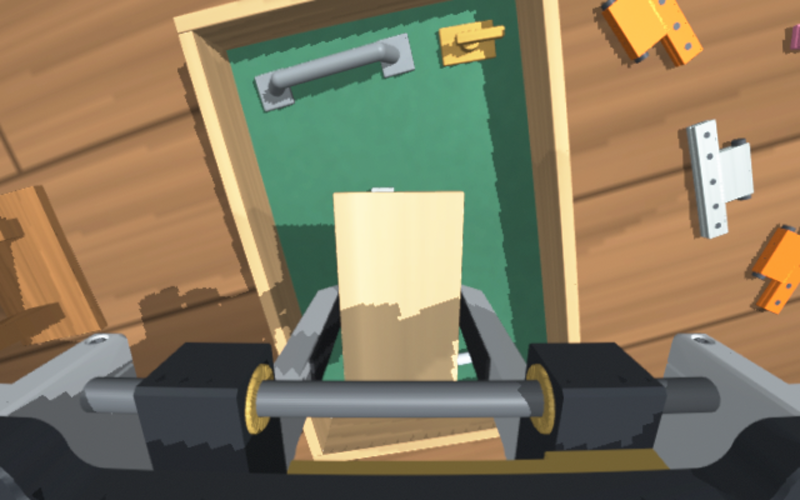

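The sheet's low-end corners are at about (266,154) and (371,153), as predicted, so the grasp is true. Lowering with force watch.

```bash
cat > p.py <<'E'
from fit import *
bot.line_to([*Lp,.02],vel=.15); bot.line_to([*Lp,-.004],vel=.05); bot.pause(.2)
f0=monitor.read_wrist_force()[2]
for z in np.arange(-.005,-.0122,-.001):
    bot.line_to([*Lp,z],vel=.02); bot.pause(.05); f=monitor.read_wrist_force()[2]-f0
    print(round(z,4),round(f,2),monitor.read_tcp_pos()[2].round(4))
    if f>2: break
fingers.let_go(); print(monitor.read_tcp_pos(),monitor.read_wrist_force(),monitor.read_time())
p=monitor.read_tcp_pos();bot.line_to([*Lp,.10],vel=.12);bot.pause(.2)
c=snap('wrist','p.png');im=cv2.resize(c['color'],(800,500),interpolation=2);cv2.imwrite('pics/pv.png',im[:,:,::-1])
S=np.array([(-60,-31,6),(-60,31,6),(60,31,6),(60,-31,6)])/1e3
print('expected',proj(c,R.from_euler('z',Ly).apply(S)+[*Lp,.018]).round(1).tolist(),monitor.read_time())
hsv=cv2.cvtColor(c['color'],cv2.COLOR_RGB2HSV)
m=cv2.inRange(hsv,(15,25,120),(32,110,255)); m[300:]=0
k,l,s,_=cv2.connectedComponentsWithStats(m); i=1+np.argmax(s[1:,4]);i=l[210,320] or i
cs=cv2.findContours((l==i).astype(np.uint8),0,1)[0][0];print(s[i],cv2.approxPolyDP(cs,4,True).reshape(-1,2).tolist())
E
python3 p.py
```

```text
-0.005 0.39 -0.005
-0.006 0.32 -0.006
-0.007 -0.3 -0.007
-0.008 -0.56 -0.008
-0.009 -0.29 -0.009
-0.01 -0.38 -0.01
-0.011 -0.04 -0.011
-0.012 6.15 -0.0113
[ 0.57430546  0.02742829 -0.01204237] [-0.06747984 -0.35737135  0.65266332] 26.4083
expected [[286.4, 142.7], [350.5, 142.7], [347.2, 255.8], [289.8, 255.8]] 27.7417
[ 288  142   63  114 6884] [[289, 142], [292, 254], [348, 254], [350, 142]]
```

```bash
cat > u.py <<'E'
from fit import *
q=down(Uy)
print(bot.ik([*Up,-.02],q),bot.ik([*Lp,.0],down(Ly)))
bot.move_to([*Up,.10],q); bot.pause(.2)
bot.line_to([*Up,-.010],vel=.12); bot.pause(.2)
f0=monitor.read_wrist_force()[2]; z=-.010
for z in np.arange(-.012,-.0212,-.001):
    bot.line_to([*Up,z],vel=.03); bot.pause(.05); f=monitor.read_wrist_force()[2]-f0
    print(round(z,4),round(f,2),monitor.read_tcp_pos().round(4))
    if f>2: break
z=monitor.read_tcp_pos()[2]+.001
bot.line_to([*Up,z],vel=.03)
fingers.grab(30); print(monitor.read_width()*94,monitor.read_grasp_force(),monitor.read_tcp_pos())
open('zg','w').write(str(monitor.read_tcp_pos()[2]))
bot.line_to([*Up,.10],vel=.1); bot.pause(.1)
print(monitor.read_width()*94,monitor.read_wrist_force(),monitor.read_time())
c=snap('wrist','u.png')
E
python3 u.py
```

```text
[-0.47995424  0.90157444 -0.07610031  1.59527629  0.09888358  0.64850838
 -2.11071999] [-0.54987239  0.9359153   0.77091974  1.88111743 -0.96524416  0.75097143
 -1.06708295]
-0.012 0.79 [ 0.5923  0.3095 -0.012 ]
-0.013 -0.11 [ 0.5922  0.3095 -0.0131]
-0.014 2.19 [ 0.5923  0.3095 -0.014 ]
42.119594046510755 30.000047385692596 [ 0.59229733  0.30935233 -0.0130448 ]
42.624121385917825 [ 0.10197544  0.72887506 -2.38524392] 34.85
```

Force noise stopped the descent early, so the grip is only about 4 mm deep on the knuckle. I'll set it back down and grip deeper.

```bash
cat > u2.py <<'E'
from fit import *
bot.line_to([*Up,-.0125],vel=.1); bot.line_to([*Up,-.0132],vel=.02)
fingers.let_go(); bot.pause(.1); f0=monitor.read_wrist_force()[2]
for z in (-.016,-.017,-.0175):
    bot.line_to([*Up,z],vel=.03); bot.pause(.05); f=[monitor.read_wrist_force()[2]-f0]; print(z,f,monitor.read_tcp_pos()[2])
    if f[0]>4: break
fingers.grab(30); print(monitor.read_width()*94,monitor.read_grasp_force(),monitor.read_tcp_pos())
open('zg','w').write(str(monitor.read_tcp_pos()[2]))
bot.line_to([*Up,.12],vel=.12)
bot.move_to([*Lp,.10],down(Ly)); bot.pause(.3)
print(monitor.read_width()*94,monitor.read_grasp_force(),monitor.read_wrist_force(),monitor.read_tcp_pos(),monitor.read_time())
c=snap('wrist','u2.png');zg=float(open('zg').read())
P3=np.c_[np.array(P)/1e3,np.full(6,.010)]
print('exp hinge',proj(c,R.from_euler('z',Ly).apply(P3)+[*Lp,.10-zg]).round(1).tolist())
im=cv2.resize(c['color'][60:360,120:520],(800,600),interpolation=2);cv2.imwrite('pics/u2v.png',im[:,:,::-1])
E
python3 u2.py
```

```text
-0.016 [np.float64(0.06773214383463011)] -0.016208992096872085
-0.017 [np.float64(-0.23616051545557415)] -0.017021532652701933
-0.0175 [np.float64(0.8686818897161809)] -0.017520688383053533
43.5018565013549 29.999949038028717 [ 0.59231259  0.30947517 -0.01750646]
43.73701257295632 29.999338388442993 [-0.34558928  0.13032146 -2.80330193] [0.57450129 0.02867656 0.09997389] 41.8667
exp hinge [[328.3, 307.6], [353.3, 307.6], [359.0, 169.6], [330.1, 169.5], [328.8, 273.1], [329.5, 212.5]]
```

View pics/u2v.png

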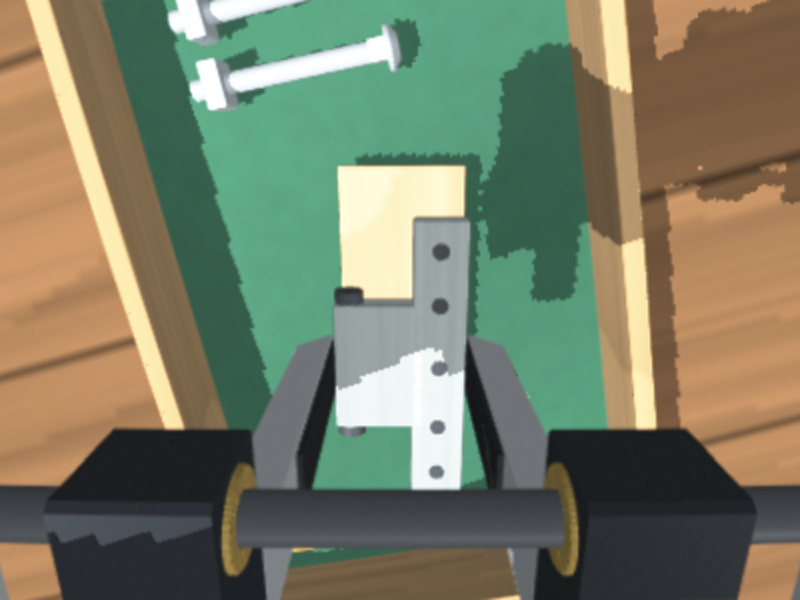

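The held hinge's corners (327,169) and (355,169) are within about 2 mm of prediction. The sheet's far edge, (288,143) to (352,143), is square on the lower hinge. Laying the hinge down.

```bash
cat > v.py <<'E'
from fit import *
zt=.024+float(open('zg').read())
bot.line_to([*Lp,zt+.015],vel=.12); bot.line_to([*Lp,zt+.003],vel=.04); bot.pause(.2)
rd=lambda:np.mean([monitor.read_wrist_force()[2] for _ in range(3) if bot.pause(.03) is None])
f0=rd()
for z in np.arange(zt+.002,zt-.0026,-.001):
    bot.line_to([*Lp,z],vel=.02); f=rd()-f0; print(round(z-zt,4),round(f,2),monitor.read_tcp_pos().round(4))
    if f>2: break
fingers.let_go(); bot.pause(.1)
bot.line_to([*Lp,.12],vel=.12); bot.pause(.3); print(monitor.read_time())
c=snap('wrist','v.png'); top=snap('top','vt.png')
P3=np.c_[np.array(P)/1e3,np.full(6,.010)]
S=np.array([(-60,-31,6),(-60,31,6),(60,31,6),(60,-31,6)])/1e3
eh=proj(c,R.from_euler('z',Ly).apply(P3)+[*Lp,.024]);es=proj(c,R.from_euler('z',Ly).apply(S)+[*Lp,.018])
print(eh.round(1).tolist(),es.round(1).tolist())
im=c['color'][100:300,220:420,::-1].copy();im=cv2.resize(im,(600,600),interpolation=2)
for p in np.r_[eh,es]: cv2.circle(im,tuple(int(v) for v in (p-[220,100])*3),3,(0,0,255),1)
cv2.imwrite('pics/vv.png',im)
E
python3 v.py
```

```text
0.002 nan [0.5743 0.0274 0.0085]
0.001 nan [0.5743 0.0274 0.0075]
0.0 nan [0.5743 0.0274 0.0065]
-0.001 nan [0.5743 0.0274 0.0064]
-0.002 nan [0.5743 0.0274 0.0064]
47.65
[[324.2, 242.7], [340.5, 242.7], [342.5, 151.3], [324.7, 151.3], [324.3, 218.8], [324.5, 178.6]] [[347.5, 247.2], [293.6, 247.1], [290.7, 140.6], [350.6, 140.6]]
  return _methods._mean(a, axis=axis, dtype=dtype,
  ret = ret.dtype.type(ret / rcount)
```

View pics/vv.png

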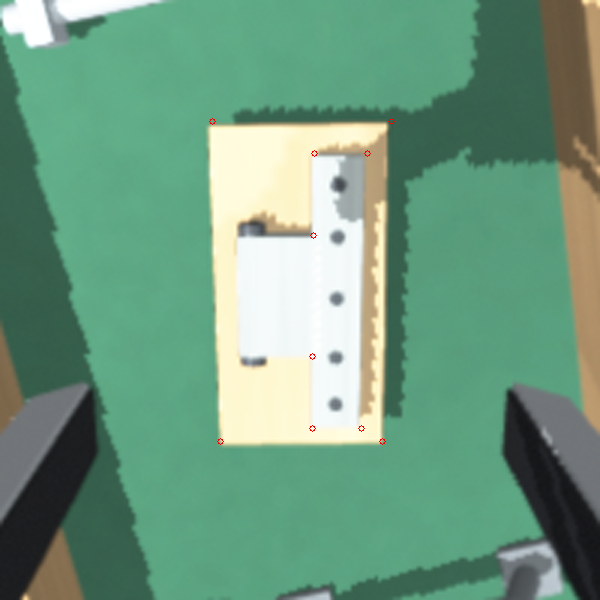

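The stack matches the predicted corners to within about 2 mm, both pieces are square and level, and the fingers are clear. My force check in that last descent returned NaN, so the lowering relied on the computed height. The TCP stopped right there. Handing in.

```bash
python3 -c "
from h import *
print(monitor.read_time(),bot.hand_in())"
```

```text
the job is handed in; nothing more can be done
47.75 None
```

The separator lies flat and square on the lower hinge and the second hinge flat and square on the separator, each within about 2 mm of centre in the last wrist picture; handed in at 47.75 s, with no verdict returned.

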